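Twist off the top cup, weigh it and place it under the dripper

ROBOT

A 7-joint arm with a two-finger parallel gripper is mounted at the origin on the work surface. World frame = base frame: x ahead of the robot, y to its left, z up, the work surface at z = 0. Lengths are in mm, angles in rad, forces in N, time in s.
With the tool pointing down it reaches from about 400 to 875 mm from the base axis. Payload 4.4 kg.
Tool frame: the origin (TCP) lies at the very end of the fingers, on their centre line; the grasp point (between the pads) lies 19 mm behind it; z points along the fingers, y is the line along which they close (so a half turn about z gives the same grasp; the last joint's range is limited). The gripper opens to 85 mm and grips with 20 to 120 N. Pads are 22 mm wide; open, the fingers measure 114 mm over their backs; the gripper's body (76 mm by 85 mm) begins 54 mm behind the grasp point. The pads swing forward as they close: fully open they stand 13 mm farther back than shut.
Start: joints at [1.079, 0.628, 0.038, 1.517, -0.027, 0.996, -0.02], TCP at [268.51, -591.963, 231.313] pointing down, gripper open.
Joint ranges: [-3.06, 3.06], [-0.37, 2.12], [-1.25, 1.32], [0.18, 2.47], [-1.1, 4.24], [0.23, 1.98], [-2.94, 2.94]. Speed limits (rad/s): [2.57, 2.57, 3.14, 3.14, 3.14, 3.14, 3.14].

INTERFACE

Orientations are given as [roll, pitch, yaw] about the fixed x, y, z axes, in that order (R = Rz(yaw) Ry(pitch) Rx(roll)).
In Python, from cell import sensors, get_image, camera_params, order gives the robot as it stands.
- The arm moves only by the shell command python3 -m inch 'ROWS' [OPENING]. ROWS is JSON, a list that holds one entry, the list of rows, each a list of 4 numbers: the shift along the tool's x, y, z in cm, then the turn about the tool's z in degrees. A call has 1 to 8 rows; each row is the pose to reach, as a shift and turn from the pose commanded when the call began, along the tool's axes at that moment; what a row does not reach only later rows make up. A row lasts 1/12 s, in which the tool goes at most 41.7 mm and 7.16 degrees, less where a joint would pass 70% of its speed; a pose out of reach is approached as far as the arm can. A call with a gripper value outside its range is refused whole. OPENING is the finger opening in cm, from 0 to 8.54, set as the call begins (- or left out, the last holds). The fingers move at their own pace and stop on an object; the grip force is fixed at half the most. Time passes only in rows, so rows that repeat a pose let the fingers close. It gives the time, the measured TCP pose, the force, the opening and the grip force at its end, in the units of the state.
- sensors.read_state(): the state, without advancing time (a new reading comes with each control period).
- get_image(name): name is "side" or "top"; returns the picture (420x560x3 uint8, blue, green, red); there is no depth.
- camera_params(name): a dict with "mtx" (3x3 intrinsics, pixels), "rvec" (rotation vector, rad) and "tvec" (3), from world to camera coordinates, as OpenCV has them. Camera axes: x right, y down, z forward; pixel columns grow to the right and rows downward; lengths in mm; the calibration is good to about 2 mm. A picture is of the moment at which its call begins. camera_params takes no time and is no camera call.
- order.finish_job(): hands the job in; it is judged then, once.
The state is a dict: "clock": time; "qpos": joint angles; "qd": joint speeds; "tau": joint torques, N m; "eef_pos": TCP position; "tool_rot": TCP orientation; "force": force on the tool from outside, world axes, zero at the start; "torque": the same for the moment, N m; "width": finger opening in mm; "gripper_force": force on a finger pad.
Only numpy, scipy, OpenCV 4.12 (cv2) and the standard library are available. Lean on these libraries where they do the work, as an engineer would, in place of code of your own. Each camera call takes 0.05 s, during which the arm holds its last target. There are 200 camera calls.

TASK

Take only the top cup off the nested, pin-locked stack by turning it anticlockwise (seen from above) as you lift it, and leave the other two cups nested in their caddy. Stand it on the scale's steel platform and let go for about a second so that it can be weighed empty. Then take it again, best by its stick handle because there is no room for a hand above it under the dripper, and stand it upright on the base of the pour-over stand with the cup centred under the dripper's outlet; do not knock over the cup or disturb the mug, the tin and the carton.

Things in the scene. Friction and masses are not known exactly. Their poses are not given: they have to be found in the camera images.
- cup_top: The cup to use, uppermost of three identical plain steel cups nested mouth up. Origin: centre of its underside; z up. 78 mm high. Foot 48 mm diameter, 0-36 mm up; above a flat shoulder a straight collar 64 mm outer diameter, 36-78 mm up, wall 3 mm. Mass about 0.11 kg, mostly in the foot. Nested, its shoulder rests on the rim below and only the collar shows.
- cup_top_collar (a point): On the cup's axis, 70 mm above its underside (8 mm below its rim): a height to grip it across the collar, at right angles to the handle, firmly enough to turn it. Keep fingertips above the rim of the cup below (34 mm under this point). The stack's top rim is 168 mm above the table.
- cup_top_pins (a point): On the cup's axis, 12 mm up, at its two foot pins (at its +y and -y), which sit in sloping slots inside the cup below. To free: turn anticlockwise seen from above while rising 12 mm per 45 degrees (play about 1.5 mm); free after 52 degrees (62 with 16 mm rise is safe), then lift straight; clear 42 mm above its start. Clockwise is stopped; a straight pull lifts the whole stack.
- cup_top_handle (a point): Good grip point on the top cup's handle: 105 mm from the cup's axis along its own -x, 66 mm above its underside. The handle is a straight square stick, 12 mm wide and 12 mm high (60-72 mm above the underside), level, from the collar out to 130 mm from the axis.
- cup_mid: The cup directly under the top one, identical, its underside 42 mm below; its handle points the same way at the start and lies in the caddy's fork. Origin: centre of its underside. It must stay in the stack.
- cup_low: The lowest cup, identical, standing on the caddy's floor with its handle in the fork. It must stay.
- caddy: Fixed wooden caddy under the stack: base 150 x 100 x 6 mm, low ring round the lowest foot. Two fork posts, 118 mm tall, 70-86 mm from the stack's axis on the caddy's -x side, stand either side of the two lower handles (8.5-16.5 mm off in y) so that those cups cannot turn; the top handle lies above the posts. Origin: on the table under the stack's axis.
- caddy_seat (a point): Point on the caddy's floor, on the stack's axis, 6 mm above the table.
- scale: Fixed black kitchen scale with a square steel platform, 130 x 130 mm, top 20 mm above the table. Origin: on the table; the -x side carries the display strip (170 x 140 mm overall).
- scale_top (a point): Centre of the top of the scale's platform, 20 mm above the table.
- stand: Fixed pour-over stand, open at the front (its -x). Base 150 x 150 x 10 mm (60 mm before to 90 mm behind the outlet). Two posts 72 mm behind the outlet, 55 mm to each side. Shelf 130 mm wide, 40 mm before to 85 mm behind the outlet, underside 132 mm above the table; on it a white dripper cone 90 mm wide, top at 200 mm. Outlet tip at 122 mm. Origin: on the table under the outlet.
- stand_drop (a point): Point on top of the stand's base exactly under the dripper's outlet, 10 mm above the table: the cup's underside centre belongs here.
- mug: Bystander: loose white mug, 76 mm wide, 90 mm high. Origin: centre of its underside.
- coffee_tin: Bystander: loose dark round tin, 72 mm wide, 100 mm high. Origin: centre of its underside.
- carton: Bystander: loose cardboard carton, 60 x 110 x 35 mm. Origin: centre of its underside.
Things that resemble listed ones, but are neither listed nor needed, are in the scene too. What is shaped like the cup_top but blue is not meant.

How it is judged:
By the outcome, as a careful person would: the job done as asked, in the order asked, and still so for the second after the job is handed in, with the robot touching nothing.
It also fails if it takes over 67 s, if anything falls off the work surface, if the arm or the gripper's body presses on something with over 40 N, if the wrist force passes 120 N, or if a joint passes its speed limit or range.

## Working session

There is one attempt and no reset: what is moved stays moved. The work goes in short steps, Python scripts to look and compute and a shell command to move; the robot and the scene stay as the last step left them, time stands still between calls to the robot, and variables do not carry over. Pictures are saved under pics/ and viewed, at most 14 in all, crops included, and the job is handed in when it is done.

```bash
mkdir -p pics; python3 - <<'E'
from cell import sensors,get_image,camera_params
import cv2
s=sensors.read_state();print(s)
for n in("side","top"):
    im=get_image(n);cv2.imwrite(f"pics/{n}0.png",im);print(n,camera_params(n))
E
```

```text
{'clock': 0.0, 'qpos': array([ 1.07920334,  0.62937253,  0.03843449,  1.51839874, -0.02700707,
        0.99627388, -0.0200024 ]), 'qd': array([ 0.00109462,  0.00043962, -0.00103527,  0.00085066,  0.00036131,
       -0.00036005,  0.00166857]), 'tau': array([ 3.24034690e-04, -5.63397217e+01,  1.22631881e+00, -1.93444097e+01,
        1.09370914e-02,  1.06221510e-02,  1.52665560e-07]), 'eef_pos': array([ 268.24640001, -591.36817304,  230.36200718]), 'tool_rot': array([-3.13965800e+00,  1.71589663e-05,  4.25792095e-01]), 'force': array([ 0.41149554,  0.23275263, -0.18424492]), 'torque': array([0.02662126, 0.01782121, 0.05253468]), 'gripper_force': 0.0, 'width': 85.78595551483231}
side {'mtx': array([[397.42538774,   0.        , 281.3641959 ],
       [  0.        , 397.42538774, 206.75773438],
       [  0.        ,   0.        ,   1.        ]]), 'rvec': array([ 1.00351601, -2.3349231 ,  1.16807424]), 'tvec': array([404.70571925, 360.21590325, 721.20553229])}
top {'mtx': array([[500.00790517,   0.        , 282.79610941],
       [  0.        , 500.00790517, 204.97721147],
       [  0.        ,   0.        ,   1.        ]]), 'rvec': array([ 2.148559  , -2.14827154,  0.15141517]), 'tvec': array([  21.28719421,  554.31368133, 1163.19121277])}
```

View pics/top0.png

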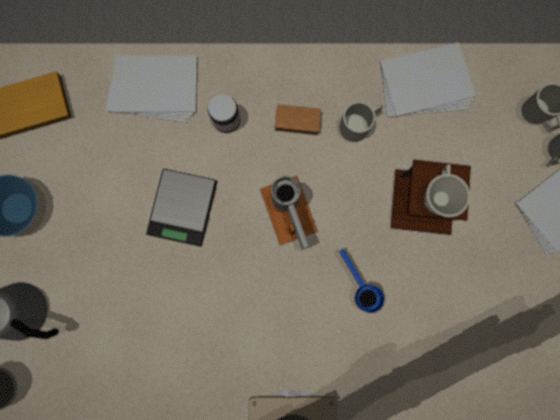

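View pics/side0.png

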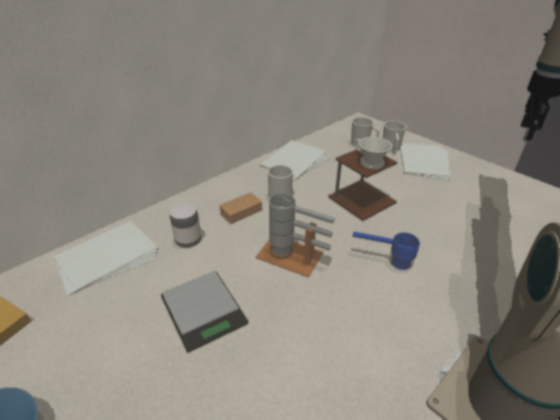

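The top view has the stack at about (287,192) with its handle running to (306,245). The scale is at (183,205), the stand at (433,195) with the dripper at (447,195), and a blue decoy at (369,297). The side view shows the same layout. Next I'll view enlarged crops.

```bash
cat > h.py <<'E'
import numpy as np,cv2
from cell import sensors,get_image,camera_params
def bp(n,uv,z):
    c=camera_params(n);R=cv2.Rodrigues(c['rvec'])[0];C=-R.T@c['tvec']
    p=cv2.undistortPoints(np.array([[uv]],float),c['mtx'],None)[0,0]
    d=R.T@np.array([p[0],p[1],1]);return (C+d*(z-C[2])/d[2])
def pj(n,P):
    c=camera_params(n);return cv2.projectPoints(np.array(P,float).reshape(-1,3),c['rvec'],c['tvec'],c['mtx'],None)[0][:,0]
def crop(im,x,y,w,h,s):
    o=cv2.resize(im[y:y+h,x:x+w],None,fx=s,fy=s,interpolation=cv2.INTER_CUBIC)
    for i in range(x-x%10+10,x+w,10): cv2.line(o,(int((i-x+.5)*s),0),(int((i-x+.5)*s),5),(0,255,255),1); cv2.putText(o,str(i),(int((i-x)*s)-8,16),0,.35,(0,255,255),1)
    for i in range(y-y%10+10,y+h,10): cv2.line(o,(0,int((i-y+.5)*s)),(5,int((i-y+.5)*s)),(0,255,255),1); cv2.putText(o,str(i),(7,int((i-y+.5)*s)+4),0,.35,(0,255,255),1)
    return np.clip(o.astype(float)*1.5,0,255).astype('uint8')
E
python3 - <<'E'
from h import *
t=cv2.imread('pics/top0.png');s=cv2.imread('pics/side0.png')
a=np.hstack([crop(t,255,170,80,60+20,5),crop(t,383,148,80,80,5)])
b=np.hstack([crop(t,143,162,80,40,5)[:200],crop(t,143,205,80,40,5)])
cv2.imwrite('pics/c1.png',np.vstack([a,b]))
E
```

```text
(no output)
```

View pics/c1.png

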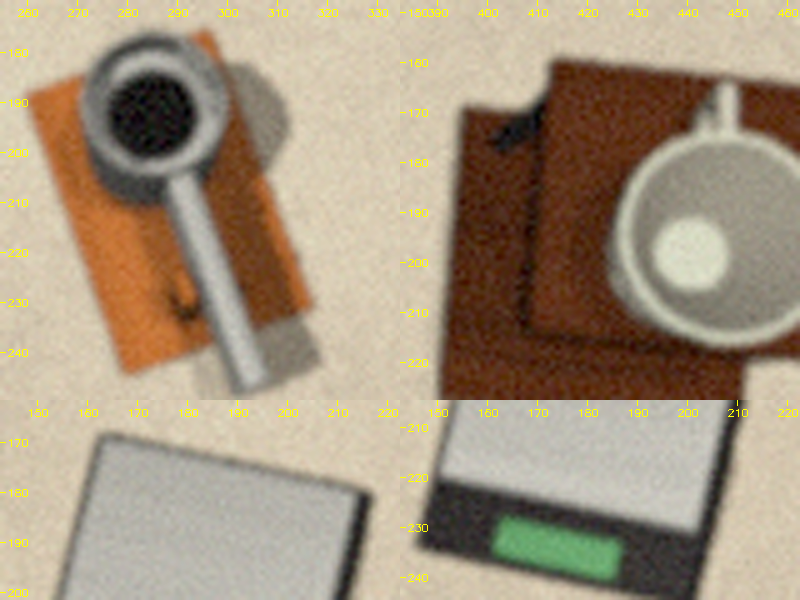

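The crop puts the top cup's rim centre at (285.7,190.5) and its handle end at (304.6,246.8). The scale platform corners are (162.6,169), (214,180), (202,231.5) and (151,220), and the stand's base corner is (395,169). I'll compute poses and check them with overlays.

```bash
python3 - <<'E'
from h import *
r=lambda n,uv,z:np.round(bp(n,uv,z),1)
c=r('top',(285.7,190.5),168);h=r('top',(304.6,246.8),159)
print('cup',c,'handle end',h,np.linalg.norm((h-c)[:2]),'yaw(+x)',np.degrees(np.arctan2(*(c-h)[1::-1])))
C=[r('top',p,6) for p in((260.8,188),(296.3,175.4),(317,230.6),(280.2,244.4))];print('caddy',np.round(np.mean(C,0),1),C)
S=[r('top',p,20) for p in((162.6,168.8),(214,179.8),(202.1,231.4),(150.8,219.8))];print('scale',np.mean(S,0),S)
B=[r('top',p,10) for p in((394.9,168.7),(390.6,229),(452,234))];print('base',B)
H=[r('top',p,140) for p in((413.3,159.3),(408.2,213.4),(471,163))];print('shelf',H)
print('drip',r('top',(447,195),200))
Cc=np.array([c[0],c[1]]);
t=cv2.imread('pics/top0.png');s=cv2.imread('pics/side0.png')
a=np.hstack([crop(t,383,150,100,100,4),crop(s,320,120,100,100,4)])
b=np.hstack([crop(s,250,180,100,50,4),crop(s,155,265,100,50,4)])
cv2.imwrite('pics/c2.png',np.vstack([a,b]))
E
```

```text
cup [567.5  15.1 168. ] handle end [447.1 -25.2 159. ] 126.96554650770419 yaw(+x) 18.506300939851172
caddy [548.    7.2   6. ] [array([601.6,  76. ,   6. ]), array([633.4, -12.3,   6. ]), array([495.5, -62.6,   6. ]), array([461.7,  27.7,   6. ])]
scale [569.9  267.05  20.  ] [array([647.2, 318.1,  20. ]), array([619.6, 190.6,  20. ]), array([492.3, 217. ,  20. ]), array([520.5, 342.5,  20. ])]
base [array([ 649.7, -257.6,   10. ]), array([ 499.1, -242.4,   10. ]), array([ 486.9, -392. ,   10. ])]
shelf [array([ 642.9, -269.6,  140. ]), array([ 521.4, -254. ,  140. ]), array([ 634.5, -397.8,  140. ])]
drip [ 552.6 -321.1  200. ]
```

View pics/c2.png

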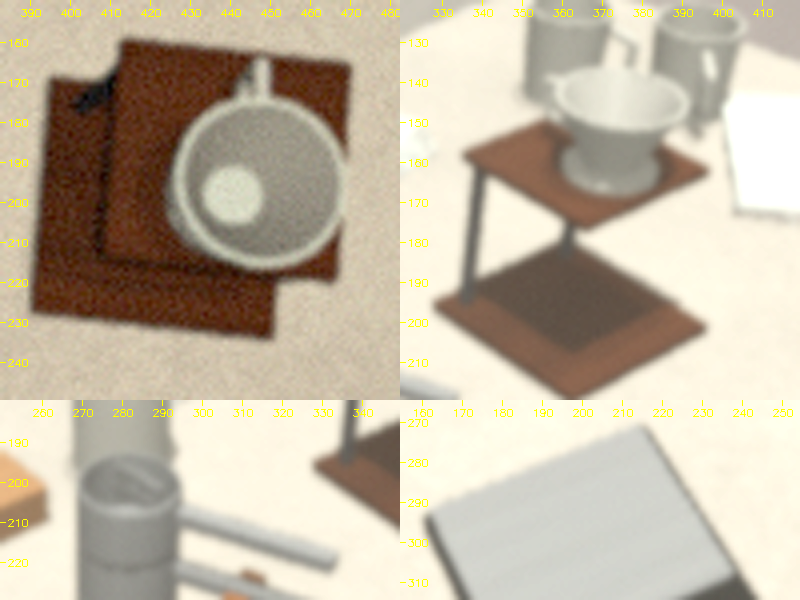

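The second crop gives the stand base corners in both cameras: top (395,169), (391,228), (451,234.4); side (328,196), (397,202), (366,219.5). It also shows the cup rim and scale corners from the side. I'll fit poses jointly.

```bash
python3 - <<'E'
from h import *
from scipy.optimize import least_squares
def fit(name,obs,x0,zoff=0):
    def res(p,each=False):
        a=np.radians(p[2]);o=[]
        for n,uv,l in obs:
            P=[p[0]+np.cos(a)*l[0]-np.sin(a)*l[1],p[1]+np.sin(a)*l[0]+np.cos(a)*l[1],l[2]]
            o.append(pj(n,P)[0]-uv)
        return np.ravel(o)
    r=least_squares(res,x0,loss='soft_l1');print(name,np.round(r.x,1),'\n  ',np.round(res(r.x),1).tolist())
fit('cup',[('top',(285.7,190.5),(0,0,168)),('top',(304.6,246.8),(-130,0,159)),('side',(282,201.2),(0,0,168)),('side',(333.3,218.3),(-130,0,156))],(567,15,18))
fit('caddytop',[('top',(260.8-.3,188),(70*0+0,0,6))][:0] or [('top',(285.7,190.5),(0,0,168)),('top',(304.6,246.8),(-130,0,159))],(567,15,18))
fit('scaleT',[('top',(162.6,168.8),(65,65,20)),('top',(214,179.8),(65,-65,20)),('top',(202.1,231.4),(-65,-65,20)),('top',(150.8,219.8),(-65,65,20))],(570,267,12))
fit('scaleS',[('side',(160.9,293.9),(65,65,20)),('side',(214.7,271.5),(65,-65,20)),('side',(238.4,308.9),(-65,-65,20))],(570,267,12))
T=[('top',(394.9,168.9),(90,75,10)),('top',(390.6,227.5),(-60,75,10)),('top',(450.7,234.1),(-60,-75,10)),('top',(447.5,195.1),(0,0,200))]
S=[('side',(328,196),(90,75,10)),('side',(365.8,219.2),(-60,75,10)),('side',(396.4,201.4),(-60,-75,10))]
fit('standT',T,(553,-322,-5));fit('standS',S,(553,-322,-5));fit('standB',T+S,(553,-322,-5))
E
```

```text
cup [568.4  16.5  19.4] 
   [-0.6, -0.4, 0.7, 0.6, -0.1, -1.8, -0.0, 1.0]
caddytop [569.   15.5  18.5] 
   [-0.2, -0.7, 0.2, 0.6]
scaleT [569.9 267.1 -11.9] 
   [0.3, 0.1, 0.2, -0.2, 0.1, -0.2, -0.7, 0.3]
scaleS [562.9 273.6 -12.1] 
   [0.1, -0.4, -0.5, 0.1, 0.4, 0.2]
standT [ 553.1 -322.2   -6.1] 
   [-0.1, -0.6, -0.5, 0.5, 0.6, 0.5, 0.0, -0.4]
standS [ 546.4 -318.9   -3.6] 
   [-0.4, 0.1, -0.4, 0.6, 1.3, -1.4]
standB [ 552.  -322.1   -5.7] 
   [-0.5, 0.1, -0.4, 1.3, 0.8, 0.7, -0.0, 0.2, -1.0, -1.9, -2.6, -1.0, 0.5, -1.9]
```

```bash
cat >> h.py <<'E'
from scipy.spatial.transform import Rotation as Ro
def to(x,y,z,yaw):
    s=sensors.read_state();R=Ro.from_euler('xyz',s['tool_rot'])
    d=R.inv().apply(np.array([x,y,z])-s['eef_pos'])/10
    cy=np.degrees(s['tool_rot'][2])
    print('t %.2f pos'%s['clock'],np.round(s['eef_pos'],1),'rpy',np.round(np.degrees(s['tool_rot']),1),'q',np.round(s['qpos'],2),'F',np.round(s['force'],1),'w %.1f g %.1f'%(s['width'],s['gripper_force']))
    print('  shift cm',np.round(d,2),'turn',round((cy-yaw+180)%360-180,1))
E
python3 -c "
from h import *
to(568,15.5,270,18.7)"
```

```text
t 0.10 pos [ 268.3 -591.4  230.5] rpy [-179.9    0.    24.4] q [ 1.08  0.63  0.04  1.52 -0.03  1.   -0.02] F [ 0.4  0.2 -0.4] w 85.4 g 0.0
  shift cm [ 52.37 -42.9   -3.88] turn 5.7
```

```bash
python3 -m inch '[[[0,0,-4,0],[2,-1.6,-4.5,1],[26,-21.5,-4.5,3],[26,-21.5,-4.5,3],[26,-21.5,-4.5,3],[26,-21.5,-4.5,3],[26,-21.5,-4.5,3],[26,-21.5,-4.5,3]]]' 8.5; python3 -c "
from h import *
to(568,15.5,270,18.7)"
```

```text
clock: 0.77
eef_pos: [389.7, -342.2, 276.1]
tool_rot: [-3.141, 0.0, 0.373]
force: [1.5, 0.6, 0.2]
width: 84.9
gripper_force: 0.0
t 0.77 pos [ 389.7 -342.2  276.1] rpy [-180.     0.    21.4] q [ 0.65  0.39  0.02  1.82 -0.01  0.93 -0.52] F [1.5 0.6 0.2] w 84.9 g 0.0
  shift cm [ 29.64 -26.81   0.62] turn 2.7
```

```bash
python3 -m inch '[[[29,-26,0,2.7],[29,-26,0,2.7],[29,-26,0,2.7],[29,-26,0,2.7],[29,-26,0,2.7],[29,-26,0,2.7],[29,-26,0,2.7],[29,-26,0,2.7]]]'; python3 -c "
from h import *
to(568,15.5,270,18.7)"
```

```text
clock: 1.43
eef_pos: [539.6, -44.7, 276.2]
tool_rot: [-3.142, 0.001, 0.326]
force: [0.0, -0.8, -0.8]
width: 85.2
gripper_force: 0.0
t 1.43 pos [539.6 -44.7 276.2] rpy [-180.     0.    18.7] q [ 0.06  0.42 -0.04  1.76  0.02  0.96 -1.23] F [ 0.  -0.8 -0.8] w 85.2 g 0.0
  shift cm [ 4.61 -4.79  0.61] turn -0.0
```

```bash
python3 -m inch '[[[4.5,-4.5,1,0],[4.5,-4.5,3,0],[4.5,-4.5,5,0],[4.5,-4.5,5,0],[4.5,-4.5,5,0],[4.5,-4.5,5,0]]]'; python3 -c "
from h import *
to(568,15.5,136,18.7)
cv2.imwrite('pics/s1.png',np.hstack([crop(get_image('side'),235,150,100,130,4),crop(get_image('top'),235,130,100,130,4)]))"
```

```text
clock: 1.93
eef_pos: [567.8, 9.1, 227.1]
tool_rot: [3.141, -0.0, 0.324]
force: [0.0, 0.2, 1.9]
width: 85.0
gripper_force: 0.0
t 1.93 pos [567.8   9.1 227.1] rpy [179.9  -0.   18.6] q [-0.04  0.51 -0.04  1.76  0.03  0.87 -1.34] F [0.  0.2 1.9] w 85.0 g 0.0
  shift cm [ 0.22 -0.61  9.11] turn -0.1
```

View pics/s1.png

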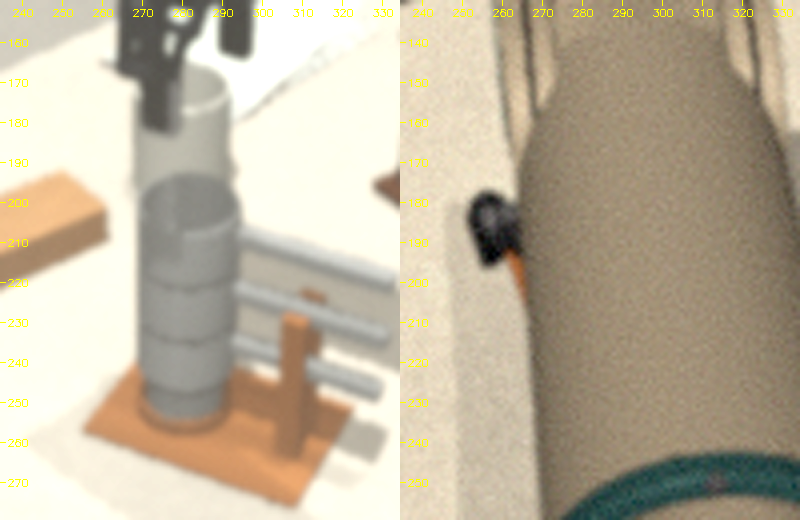

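The gripper is above the stack. In the side view the near fingertip is at about (275,183), the far one at about (294,164), and the stack's rim centre is at (282.5,201). I'll compare these with projected positions.

```bash
python3 - <<'E'
from h import *
a=np.radians(18.6);yh=np.array([-np.sin(a),np.cos(a),0])
T=np.array([567.8,9.1,227.1+13])
for k in(57,50,43,-43,-50,-57): print(k,pj('side',T+k*yh)[0].round(1))
for P in((568,15.5),(569,15.5),(568,13)): print(P,pj('side',[*P,168])[0].round(1))
# rim extents predicted
for c in((568,15.5),(568.4,12)):
  th=np.linspace(0,6.28,60);E=pj('side',np.c_[c[0]+32*np.cos(th),c[1]+32*np.sin(th),0*th+168]);print(c,E.min(0),E.max(0))
E
```

```text
57 [272.7 184.8]
50 [274.2 183.2]
43 [275.7 181.6]
-43 [293.2 163.7]
-50 [294.6 162.3]
-57 [295.9 161. ]
(568, 15.5) [282.3 199.3]
(569, 15.5) [282.1 199.1]
(568, 13) [283.1 198.9]
(568, 15.5) [268.76674814 191.5342472 ] [295.92414534 207.49613737]
(568.4, 12) [269.75057571 190.90237164] [296.84384415 206.7909574 ]
```

```bash
python3 -m inch '[[[0.2,-0.6,0,0],[0.2,-0.6,0,0],[0.2,-0.6,2.5,0],[0.2,-0.6,5,0],[0.2,-0.6,7,0],[0.2,-0.6,8.5,0],[0.2,-0.6,9.1,0],[0.2,-0.6,9.1,0]]]'; python3 -c "
from h import *
to(568,15.5,136,18.7)"
```

```text
clock: 2.7
eef_pos: [566.8, 16.8, 134.4]
tool_rot: [-3.141, 0.002, 0.326]
force: [0.1, 0.1, 0.1]
width: 85.0
gripper_force: 0.0
t 2.70 pos [566.8  16.8 134.4] rpy [-1.80e+02  1.00e-01  1.87e+01] q [-0.05  0.64 -0.04  1.84  0.04  0.67 -1.36] F [0.1 0.1 0.1] w 85.0 g 0.0
  shift cm [ 0.07  0.16 -0.16] turn -0.0
```

```bash
python3 -m inch '[[[0.05,0.15,-0.1,0],[0.05,0.15,-0.1,0],[0.05,0.15,-0.1,0],[0.05,0.15,-0.1,0],[0.05,0.15,-0.1,0],[0.05,0.15,-0.1,0]]]' 6.8;  python3 -m inch '[[[0,0,0,0],[0,0,0,0],[0,0,0,0],[0,0,0,0],[0,0,0,0],[0,0,0,0]]]' 5.5; python3 -c "
from h import *
to(568,15.5,136,18.7)"
```

```text
clock: 3.2
eef_pos: [568.7, 15.5, 136.8]
tool_rot: [3.141, -0.001, 0.326]
force: [-0.6, 0.5, -1.0]
width: 67.9
gripper_force: 0.0
clock: 3.7
eef_pos: [569.0, 15.8, 137.1]
tool_rot: [3.142, -0.001, 0.326]
force: [-0.7, 0.8, 6.1]
width: 63.0
gripper_force: 65.1
t 3.70 pos [569.   15.8 137.1] rpy [ 1.80e+02 -1.00e-01  1.87e+01] q [-0.05  0.63 -0.04  1.84  0.04  0.67 -1.36] F [-0.7  0.8  6.1] w 63.0 g 65.1
  shift cm [-0.11 -0.    0.11] turn 0.0
```

```bash
python3 -m inch '[[[0,0,-0.08,-3],[0,0,-0.16,-6],[0,0,-0.24,-9],[0,0,-0.32,-12],[0,0,-0.32,-12],[0,0,-0.32,-12]]]'; python3 -c "
from h import *
to(568,15.5,136,18.7)"
```

```text
clock: 4.2
eef_pos: [568.3, 15.3, 139.3]
tool_rot: [-3.141, 0.0, 0.534]
force: [0.3, -0.7, -1.8]
width: 62.8
gripper_force: 65.6
t 4.20 pos [568.3  15.3 139.3] rpy [-180.     0.    30.6] q [-0.01  0.63 -0.1   1.84  0.1   0.68 -1.2 ] F [ 0.3 -0.7 -1.8] w 62.8 g 65.6
  shift cm [-0.01 -0.03  0.33] turn 11.9
```

```bash
python3 -m inch '[[[0,0,-0.11,-4],[0,0,-0.22,-8],[0,0,-0.32,-12],[0,0,-0.43,-16],[0,0,-0.54,-20],[0,0,-0.64,-24],[0,0,-0.64,-24],[0,0,-0.64,-24]]]'; python3 -m inch '[[[0,0,-0.11,-4],[0,0,-0.22,-8],[0,0,-0.32,-12],[0,0,-0.43,-16],[0,0,-0.54,-20],[0,0,-0.64,-24],[0,0,-0.7,-26],[0,0,-0.7,-26]]]'; python3 -c "
from h import *
to(568,15.5,136,18.7)"
```

```text
clock: 4.87
eef_pos: [568.4, 15.4, 145.7]
tool_rot: [-3.141, 0.0, 0.952]
force: [0.9, 0.1, -2.1]
width: 62.9
gripper_force: 65.6
clock: 5.53
eef_pos: [568.4, 15.4, 152.8]
tool_rot: [-3.141, 0.0, 1.407]
force: [0.0, 0.0, -0.9]
width: 62.9
gripper_force: 65.6
t 5.53 pos [568.4  15.4 152.8] rpy [-180.     0.    80.6] q [ 0.15  0.63 -0.36  1.82  0.31  0.74 -0.53] F [ 0.   0.  -0.9] w 62.9 g 65.6
  shift cm [ 0.   -0.04  1.68] turn 61.9
```

Force is about the weight of one cup. I'll lift straight up and check.

```bash
python3 -m inch '[[[0,0,-0.8,0],[0,0,-1.6,0],[0,0,-2.6,0],[0,0,-4,0],[0,0,-6,0],[0,0,-8,0],[0,0,-8,0],[0,0,-8,0]]]'; python3 -c "
from h import *
to(570,267,225,20)
cv2.imwrite('pics/s2.png',cv2.convertScaleAbs(get_image('side'),alpha=1.4)[100:320,150:420])"
```

```text
clock: 6.2
eef_pos: [569.5, 15.7, 234.9]
tool_rot: [3.138, -0.001, 1.408]
force: [-1.3, -0.4, -0.9]
width: 62.8
gripper_force: 65.7
t 6.20 pos [569.5  15.7 234.9] rpy [179.8  -0.   80.7] q [ 0.19  0.53 -0.4   1.74  0.25  0.92 -0.48] F [-1.3 -0.4 -0.9] w 62.8 g 65.7
  shift cm [24.8  -4.03  0.99] turn 60.7
```

View pics/s2.png

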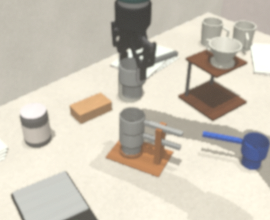

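The two lower cups are still nested in the caddy and the top cup hangs in the gripper. On to the scale.

```bash
python3 -m inch '[[[3,-0.5,0,6],[6.5,-1,0,13],[10,-1.6,0,20],[13.5,-2.2,0,27],[17,-2.8,0,34],[20.5,-3.4,0,41],[23,-3.8,0,48],[24.8,-4,0,53]]]'; python3 -c "
from h import *
to(570,267,125,20)"
```

```text
clock: 6.92
eef_pos: [567.2, 270.7, 231.7]
tool_rot: [-3.14, 0.002, 0.481]
force: [-0.1, 0.4, -2.1]
width: 63.0
gripper_force: 65.7
t 6.92 pos [567.2 270.7 231.7] rpy [-1.799e+02  1.000e-01  2.760e+01] q [-0.4   0.6  -0.14  1.58  0.1   0.98 -1.66] F [-0.1  0.4 -2.1] w 63.0 g 65.7
  shift cm [ 0.09  0.48 10.67] turn 7.6
```

```bash
python3 -m inch '[[[0.1,0.3,1.5,3],[0.1,0.3,4,7.6],[0.1,0.3,7,7.6],[0.1,0.3,10,7.6],[0.1,0.3,12.5,7.6],[0.1,0.3,14,7.6],[0.1,0.3,14.5,7.6],[0.1,0.3,14.5,7.6]]]'; python3 -c "
from h import *
to(570,267,67,20)"
```

```text
clock: 7.58
eef_pos: [569.8, 263.7, 85.7]
tool_rot: [3.141, 0.005, 0.351]
force: [-0.1, 0.8, -0.9]
width: 63.5
gripper_force: 65.8
t 7.58 pos [569.8 263.7  85.7] rpy [180.    0.3  20.1] q [-0.42  0.78 -0.09  1.69  0.1   0.68 -1.79] F [-0.1  0.8 -0.9] w 63.5 g 65.8
  shift cm [ 0.13 -0.3   1.87] turn 0.1
```

```bash
python3 -m inch '[[[0,-0.3,0.5,0],[0,-0.3,1,0],[0,-0.3,1.3,0],[0,-0.3,1.5,0],[0,-0.3,1.6,0],[0,-0.3,1.6,0]]]'; python3 -c "
from h import *
to(570,267,67,20)"
```

```text
clock: 8.08
eef_pos: [570.5, 267.3, 72.1]
tool_rot: [3.142, -0.0, 0.351]
force: [-0.1, -0.6, -0.7]
width: 62.9
gripper_force: 65.8
t 8.08 pos [570.5 267.3  72.1] rpy [180.   -0.   20.1] q [-0.43  0.8  -0.09  1.7   0.1   0.65 -1.79] F [-0.1 -0.6 -0.7] w 62.9 g 65.8
  shift cm [-0.06  0.01  0.51] turn 0.1
```

```bash
python3 -m inch '[[[0,0,0.1,0],[0,0,0.2,0],[0,0,0.3,0],[0,0,0.3,0],[0,0,0.3,0]]]'; python3 -m inch '[[[0,0,0.1,0],[0,0,0.15,0],[0,0,0.15,0],[0,0,0.15,0]]]';  python3 -c "
from h import *
to(570,267,67,20)"
```

```text
clock: 8.5
eef_pos: [570.4, 267.3, 68.9]
tool_rot: [3.142, 0.0, 0.351]
force: [-0.7, 0.0, -1.2]
width: 62.8
gripper_force: 65.8
clock: 8.83
eef_pos: [570.4, 267.3, 67.3]
tool_rot: [3.142, 0.0, 0.351]
force: [-0.6, -0.0, -0.5]
width: 63.1
gripper_force: 65.8
t 8.83 pos [570.4 267.3  67.3] rpy [180.    0.   20.1] q [-0.43  0.8  -0.09  1.7   0.1   0.64 -1.79] F [-0.6 -0.  -0.5] w 63.1 g 65.8
  shift cm [-0.04  0.02  0.03] turn 0.1
```

```bash
python3 -m inch '[[[0,0,0.05,0],[0,0,0.1,0],[0,0,0.1,0],[0,0,0.1,0]]]';  python3 -c "
from h import *
to(570,267,67,20)"
```

```text
clock: 9.17
eef_pos: [570.7, 267.5, 67.1]
tool_rot: [-3.142, -0.001, 0.351]
force: [-0.9, -0.5, 4.8]
width: 63.0
gripper_force: 66.5
t 9.17 pos [570.7 267.5  67.1] rpy [-180.    -0.    20.1] q [-0.43  0.8  -0.09  1.7   0.1   0.64 -1.79] F [-0.9 -0.5  4.8] w 63.0 g 66.5
  shift cm [-0.08  0.02  0.01] turn 0.1
```

```bash
python3 -m inch '[[[0,0,0,0],[0,0,0,0],[0,0,0,0],[0,0,0,0],[0,0,0,0],[0,0,0,0],[0,0,0,0]]]' 8.5; python3 -m inch '[[[0,0,-1,0],[0,0,-3,0],[0,0,-6,0],[0,0,-10,0],[0,0,-13,0],[-4,0,-13,0],[-8,0,-13,0],[-12,0,-13,0]]]';  python3 -c "
from h import *
to(570,267,67,20)"
```

```text
clock: 9.75
eef_pos: [570.4, 267.3, 66.3]
tool_rot: [3.142, 0.0, 0.351]
force: [-0.3, -0.0, 0.1]
width: 84.9
gripper_force: 0.0
clock: 10.42
eef_pos: [456.9, 225.8, 197.8]
tool_rot: [-3.141, -0.003, 0.35]
force: [-0.3, -0.1, 0.2]
width: 85.4
gripper_force: 0.0
t 10.42 pos [456.9 225.8 197.8] rpy [-1.80e+02 -1.00e-01  2.01e+01] q [-0.44  0.47 -0.11  1.94  0.08  0.73 -1.81] F [-0.3 -0.1  0.2] w 85.4 g 0.0
  shift cm [12.01  0.02 13.11] turn 0.1
```

```bash
python3 -m inch '[[[0,10,-3,0],[0,20,-3,0],[0,20,-3,0],[0,20,-3,0],[0,20,-3,0],[0,20,-3,0],[0,20,-3,0],[0,20,-3,0]]]';  python3 -c "
from h import *
to(570,267,67,20)
cv2.imwrite('pics/s3.png',np.hstack([crop(get_image('top'),138,160,80,110,5),crop(get_image('side'),160,235,80,110,5)]))"
```

```text
clock: 11.08
eef_pos: [526.2, 38.8, 226.9]
tool_rot: [-3.141, -0.001, 0.351]
force: [-0.1, 0.8, -0.6]
width: 84.9
gripper_force: 0.0
t 11.08 pos [526.2  38.8 226.9] rpy [-180.    -0.    20.1] q [-0.05  0.46 -0.11  1.86  0.06  0.82 -1.41] F [-0.1  0.8 -0.6] w 84.9 g 0.0
  shift cm [ 11.94 -19.91  16.01] turn 0.1
```

View pics/s3.png

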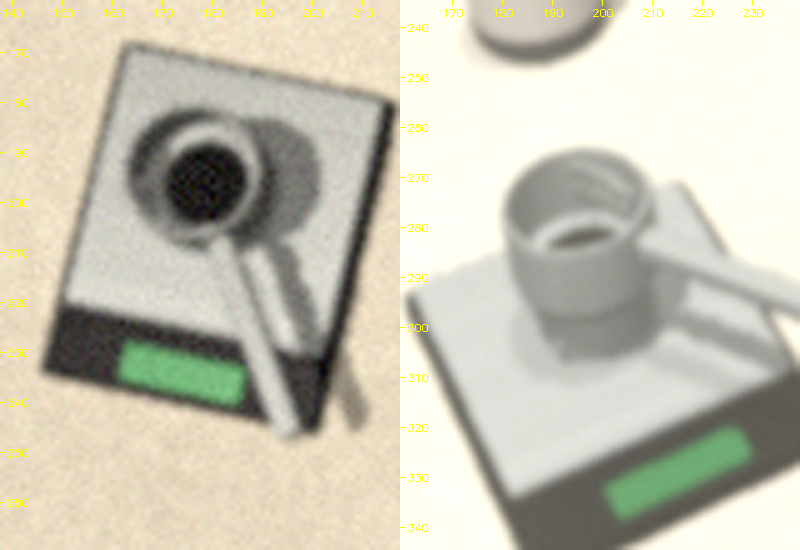

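The cup stands on the platform. In the top view its rim centre is at (177.1,195.4) and its handle end at (195.2,246.2).

```bash
python3 - <<'E'
from h import *
c=bp('top',(177.1,195.4),98);h=bp('top',(195.2,246.2),88)
d=(c-h)[:2];print(c,h,np.linalg.norm(d),np.degrees(np.arctan2(d[1],d[0])))
a=np.radians(20);g=np.array([570,267])-105*np.array([np.cos(a),np.sin(a)]);print(g)
to(*g,160,20)
E
```

```text
[568.09703605 263.58551421  98.        ] [452.46505148 220.98282338  88.        ] 123.23045532820912 20.22548477815549
[471.33227482 231.08788495]
t 11.18 pos [525.9  40.1 226.6] rpy [-179.9   -0.    20.2] q [-0.05  0.46 -0.11  1.86  0.06  0.82 -1.41] F [-0.7 -0.1 -0.3] w 84.9 g 0.0
  shift cm [  1.49 -19.81   6.68] turn 0.2
```

```bash
python3 -m inch '[[[1.5,-4,0,0],[1.5,-8,0,0],[1.5,-12,1,0],[1.5,-16,3,0],[1.5,-19.8,6,0],[1.5,-19.8,6,0],[1.5,-19.8,6,0],[1.5,-19.8,6,0]]]' 4.5;  python3 -c "
from h import *
to(471.8,231.2,67,20.1)"
```

```text
clock: 11.85
eef_pos: [471.8, 230.0, 166.3]
tool_rot: [3.141, 0.001, 0.354]
force: [0.4, -0.3, 0.2]
width: 45.2
gripper_force: 0.0
t 11.85 pos [471.8 230.  166.3] rpy [1.80e+02 1.00e-01 2.03e+01] q [-0.43  0.54 -0.11  1.93  0.09  0.68 -1.81] F [ 0.4 -0.3  0.2] w 45.2 g 0.0
  shift cm [ 0.05 -0.12  9.93] turn 0.2
```

```bash
python3 -m inch '[[[0,-0.1,2,0],[0,-0.1,4.5,0.1],[0,-0.1,7,0.1],[0,-0.1,9,0.1],[0,-0.1,9.9,0.1],[0,-0.1,9.9,0.1],[0,-0.1,9.9,0.1],[0,-0.1,9.9,0.1]]]';  python3 -c "
from h import *
to(471.8,231.2,67,20.1)"
```

```text
clock: 12.52
eef_pos: [473.4, 230.2, 68.8]
tool_rot: [-3.142, -0.003, 0.348]
force: [-0.0, 0.7, 0.1]
width: 45.2
gripper_force: 0.0
t 12.52 pos [473.4 230.2  68.8] rpy [-1.80e+02 -1.00e-01  1.99e+01] q [-0.45  0.7  -0.08  1.99  0.12  0.45 -1.84] F [-0.   0.7  0.1] w 45.2 g 0.0
  shift cm [-0.12 -0.15  0.18] turn -0.2
```

```bash
python3 -m inch '[[[0,0,0.05,0],[0,0,0.1,0],[0,0,0.1,0],[0,0,0.1,0],[0,0,0.1,0],[0,0,0.1,0]]]' 2.0;  python3 -c "
from h import *
to(471.8,231.2,67,20.1)
cv2.imwrite('pics/s4.png',np.hstack([crop(get_image('side'),175,250,90,80,4*2)]))"
```

```text
clock: 13.02
eef_pos: [472.2, 230.4, 66.5]
tool_rot: [3.142, -0.0, 0.349]
force: [-0.7, -0.2, 0.6]
width: 20.0
gripper_force: 0.0
t 13.02 pos [472.2 230.4  66.5] rpy [180.  -0.  20.] q [-0.46  0.7  -0.08  2.    0.12  0.44 -1.84] F [-0.7 -0.2  0.6] w 20.0 g 0.0
  shift cm [-0.01 -0.09 -0.05] turn -0.1
```

View pics/s4.png

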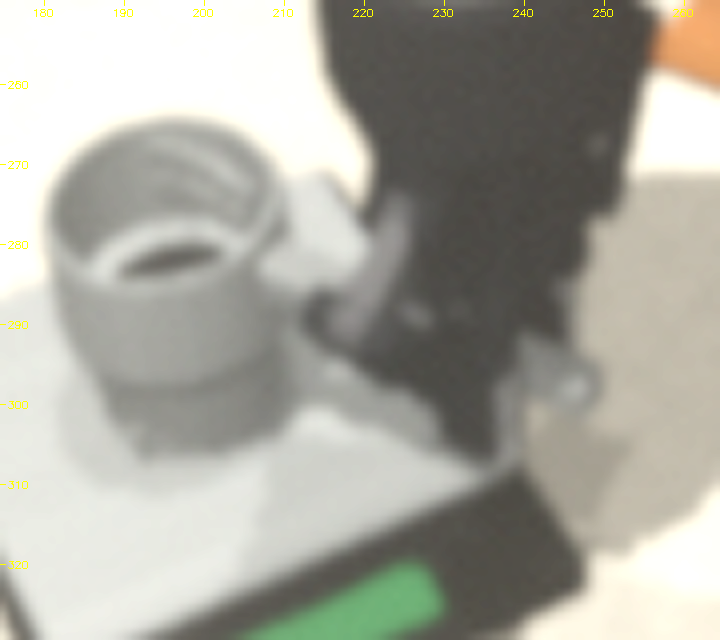

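The cup is upright at (195,285) and the fingers straddle the handle, whose end shows at (247,297). Next: close and lift.

```bash
python3 -m inch '[[[0,0,0,0],[0,0,0,0],[0,0,0,0],[0,0,0,0],[0,0,0,0],[0,0,0,0]]]' 0.5; python3 -m inch '[[[0,0,-0.3,0],[0,0,-0.8,0],[0,0,-1.5,0],[0,0,-3,0],[0,0,-5,0],[0,0,-5,0]]]';  python3 -c "
from h import *
to(410,-309,130,-5.5)
cv2.imwrite('pics/s5.png',crop(get_image('side'),165,215,100,100,4))"
```

```text
clock: 13.57
eef_pos: [472.1, 230.3, 66.4]
tool_rot: [3.142, 0.0, 0.349]
force: [0.2, -0.1, 0.3]
width: 10.5
gripper_force: 59.4
clock: 14.07
eef_pos: [474.1, 231.4, 119.8]
tool_rot: [-3.141, -0.006, 0.349]
force: [1.0, 0.7, -1.1]
width: 11.1
gripper_force: 59.2
t 14.07 pos [474.1 231.4 119.8] rpy [-180.    -0.3   20. ] q [-0.44  0.61 -0.09  1.97  0.1   0.56 -1.83] F [ 1.   0.7 -1.1] w 11.1 g 59.2
  shift cm [-24.49  48.59  -1.2 ] turn 25.5
```

View pics/s5.png

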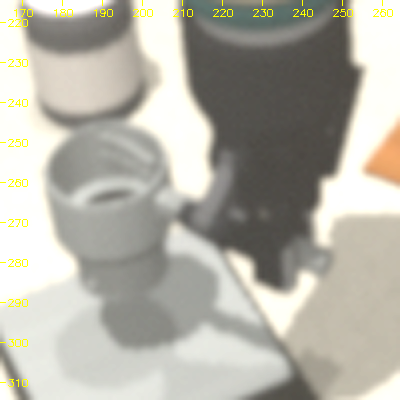

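The cup hangs upright from its handle. I'll raise it and carry it to the front of the stand.

```bash
python3 -m inch '[[[0,0,-2.5,0],[0,0,-5.5,0],[0,0,-9,0],[0,0,-9.5,0],[-1,2,-9.5,1],[-2.5,5,-9.5,3],[-4,8,-9.5,4],[-6,12,-9.5,6]]]'; python3 -c "
from h import *
to(355,-303,215,-5.5);b=bp('top',(369,297),78);print(b,bp('top',(343,250),70))"
```

```text
clock: 14.78
eef_pos: [456.5, 100.3, 210.7]
tool_rot: [-3.141, 0.0, 0.247]
force: [1.5, -0.5, -0.9]
width: 10.5
gripper_force: 59.2
t 14.78 pos [456.5 100.3 210.7] rpy [-180.     0.    14.1] q [-0.21  0.4  -0.09  2.03  0.05  0.71 -1.65] F [ 1.5 -0.5 -0.9] w 10.5 g 59.2
  shift cm [-19.68  36.63  -0.45] turn 19.6
[ 338.14542269 -174.07126811   78.        ] [ 444.79166927 -117.87656241   70.        ]
```

```bash
python3 -m inch '[[[-2,3.6,-0.3,2],[-4,7.2,-0.5,4],[-6,10.8,-0.5,6],[-8,14.5,-0.5,8],[-10,18,-0.5,10],[-12,21.5,-0.5,12],[-13.5,25,-0.5,14],[-15,28,-0.5,15]]]'; python3 -c "
from h import *
to(355,-303,215,-5.5)"
```

```text
clock: 15.45
eef_pos: [377.9, -210.3, 215.9]
tool_rot: [3.141, 0.001, -0.021]
force: [0.6, -0.2, -1.5]
width: 11.0
gripper_force: 59.2
t 15.45 pos [ 377.9 -210.3  215.9] rpy [180.    0.   -1.2] q [ 0.41  0.35  0.04  2.11 -0.02  0.68 -1.13] F [ 0.6 -0.2 -1.5] w 11.0 g 59.2
  shift cm [-2.1   9.32  0.1 ] turn 4.3
```

```bash
python3 -m inch '[[[-1,3,0,2],[-2,6,0,4.3],[-2.1,8.6,0,4.3],[-2.1,8.6,0,4.3],[-2.1,8.6,0,4.3],[-2.1,8.6,0,4.3]]]'; python3 -c "
from h import *
to(355,-303,70,-5.5)"
```

```text
clock: 15.95
eef_pos: [356.4, -292.5, 215.7]
tool_rot: [-3.14, 0.001, -0.092]
force: [-1.0, -0.3, -1.0]
width: 11.0
gripper_force: 59.2
t 15.95 pos [ 356.4 -292.5  215.7] rpy [-1.799e+02  1.000e-01 -5.300e+00] q [ 0.58  0.39  0.07  2.04 -0.04  0.72 -0.99] F [-1.  -0.3 -1. ] w 11.0 g 59.2
  shift cm [-0.02  1.08 14.57] turn 0.2
```

```bash
python3 -m inch '[[[0,1,2,0.2],[0,1,5,0.2],[0,1,8,0.2],[0,1,11,0.2],[0,1,13.5,0.2],[0,1,14.3,0.2],[0,1,14.3,0.2],[0,1,14.3,0.2]]]'; python3 -c "
from h import *
to(448.5,-312,66,-5.5)
cv2.imwrite('pics/s6.png',np.hstack([crop(get_image('top'),380,150,80,120,5),crop(get_image('side'),320,130,80,120,5)]))"
```

```text
clock: 16.62
eef_pos: [356.4, -302.8, 73.8]
tool_rot: [-3.141, 0.0, -0.095]
force: [-0.3, -0.7, -0.9]
width: 11.4
gripper_force: 59.1
t 16.62 pos [ 356.4 -302.8   73.8] rpy [-180.     0.    -5.4] q [ 0.62  0.65  0.04  2.15 -0.07  0.35 -0.96] F [-0.3 -0.7 -0.9] w 11.4 g 59.1
  shift cm [9.26 0.05 0.78] turn 0.1
```

View pics/s6.png

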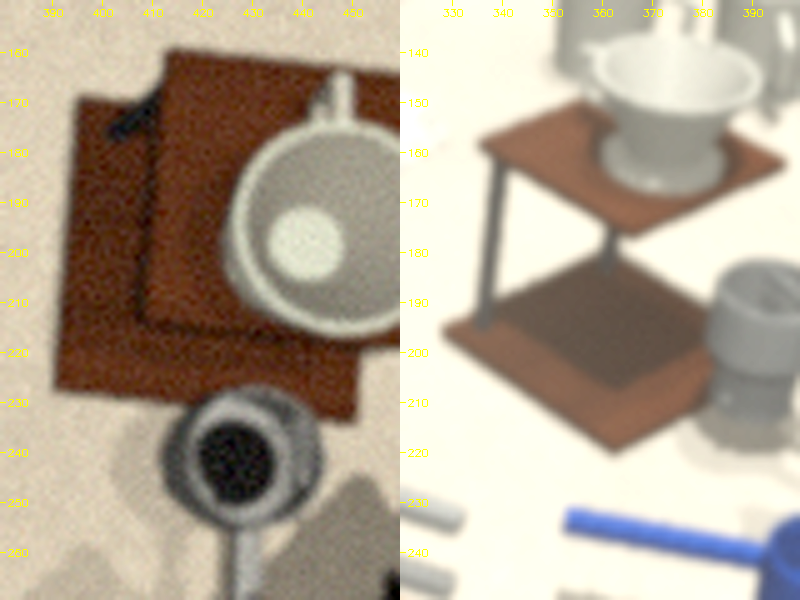

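```bash
python3 - <<'E'
from h import *
print('cam cup',bp('top',(429.0,240.6),105))
a=np.radians(-5.4);print('robot cup',356.4+105*np.cos(a),-302.8+105*np.sin(a))
g=cv2.cvtColor(get_image('top'),cv2.COLOR_BGR2GRAY)
th=np.linspace(0,6.28,90)
for c in((460,-312),(458,-315),(461,-309),(463,-312)):
  print(c,pj('top',np.c_[c[0]+32*np.cos(th),c[1]+32*np.sin(th),0*th+105]).min(0),pj('top',np.c_[c[0]+32*np.cos(th),c[1]+32*np.sin(th),0*th+105]).max(0))
E
```

```text
cam cup [ 464.11154681 -307.4086556   105.        ]
robot cup 460.93400628332336 -312.681372898444
(460, -312) [416.87188443 228.23948388] [445.37018625 256.72602891]
(458, -315) [418.24033053 229.12325152] [446.74615993 257.62403111]
(461, -309) [415.52062523 227.79767661] [444.01496541 256.27710623]
(463, -312) [416.8218742  226.91492138] [445.30948986 255.38014092]
```

```bash
python3 - <<'E'
from h import *
th=np.linspace(0,6.28,90)
E=pj('top',np.c_[570.4+32*np.cos(th),267.3+32*np.sin(th),0*th+98]);print('scale cup pred',E.min(0),E.max(0),'obs 163.0 181.2')
h=bp('top',(428.6,261.6),99);print('handle',h,'robot y',-302.8-(h[0]-356.4)*np.tan(np.radians(5.4)))
im=get_image('top');g=cv2.cvtColor(im,cv2.COLOR_BGR2GRAY).astype(int)
print('row262',g[262,415:445]);print('row240',g[240,405:455]);print('col429',g[222:262,429])
# base back-left/ front edges for subpixel: rows/cols
print('row200 base left',g[200,384:402]); print('col420',g[222:240,405])
E
```

```text
scale cup pred [161.54427767 180.6814723 ] [189.47295398 208.23423181] obs 163.0 181.2
handle [ 417.33992185 -306.33441939   99.        ] robot y -308.5605186448555
row262 [121 124 136 135 138 138 137 141 133 114  83  69  77 100 115 118 109 103
 100  92  90  82  86  82  89  87  88  81  83  86]
row240 [122 120 117 120 121 115 104  76  61  46  47  47  54  71  66  39  22   8
  20   3   9  17  14  18   6  10  19  25  14  22  50  88 101  95  80  80
  82  85  65  70 102 126 138 137 136 137 137 134 136 137]
col429 [ 27  39  41  44  57  73  72  77  89 112 118  88  53  25  19   3  22  22
   6  30  17  15  31  18  15   5  14  25  57  93 101  99  85  97 104 114
 115 116 116 115]
row200 base left [140 140 136 140 142 142 136 124  90  51  34  32  41  32  41  25  36  30]
col420 [ 45  41  49  36  38  39  42  66 109 131 145 137 135 125 124 117 117 120]
```

```bash
python3 -m inch '[[[0,0,0.4,0],[0.5,0,0.8,0],[2,0,0.8,0],[4,0.1,0.8,0],[6,0.1,0.8,0],[7.5,0.1,0.8,0],[8.6,0.2,0.8,0],[9.1,0.2,0.8,0]]]'; python3 -m inch '[[[0,0,0,0],[0,0,0,0],[0,0,0,0],[0,0,0,0]]]'; python3 -c "
from h import *
to(447.5,-313.6,56.5,-5.5)"
```

```text
clock: 17.48
eef_pos: [448.8, -314.3, 65.3]
tool_rot: [3.141, -0.002, -0.095]
force: [-0.3, 0.8, -0.2]
width: 10.9
gripper_force: 59.1
clock: 17.82
eef_pos: [445.1, -314.2, 65.4]
tool_rot: [-3.141, 0.001, -0.097]
force: [-0.8, 1.3, -1.1]
width: 10.9
gripper_force: 59.2
t 17.82 pos [ 445.1 -314.2   65.4] rpy [-1.8e+02  1.0e-01 -5.6e+00] q [ 0.53  0.72  0.06  1.95 -0.08  0.47 -1.03] F [-0.8  1.3 -1.1] w 10.9 g 59.2
  shift cm [ 0.23 -0.08  0.89] turn -0.1
```

```bash
python3 -m inch '[[[0.05,-0.05,0.1,0],[0.05,-0.05,0.3,0],[0.05,-0.05,0.4,0],[0.05,-0.05,0.5,0],[0.05,-0.05,0.5,0],[0.05,-0.05,0.5,0]]]'; python3 -c "
from h import *
to(447.5,-313.6,56.5,-5.5)
cv2.imwrite('pics/s7.png',crop(get_image('side'),320,130,90,100,6))
print(pj('side',[[552,-323.5,15],[552,-323.5,93],[552,-323.5,122]]))"
```

```text
clock: 18.32
eef_pos: [446.7, -313.7, 60.3]
tool_rot: [-3.142, 0.0, -0.096]
force: [-0.1, 0.1, 0.0]
width: 11.0
gripper_force: 59.2
t 18.32 pos [ 446.7 -313.7   60.3] rpy [-180.     0.    -5.5] q [ 0.52  0.73  0.06  1.95 -0.08  0.46 -1.03] F [-0.1  0.1  0. ] w 11.0 g 59.2
  shift cm [ 0.07 -0.02  0.38] turn -0.0
[[365.8895752  197.55891736]
 [369.54842096 175.88272878]
 [370.98546717 167.3692011 ]]
```

View pics/s7.png

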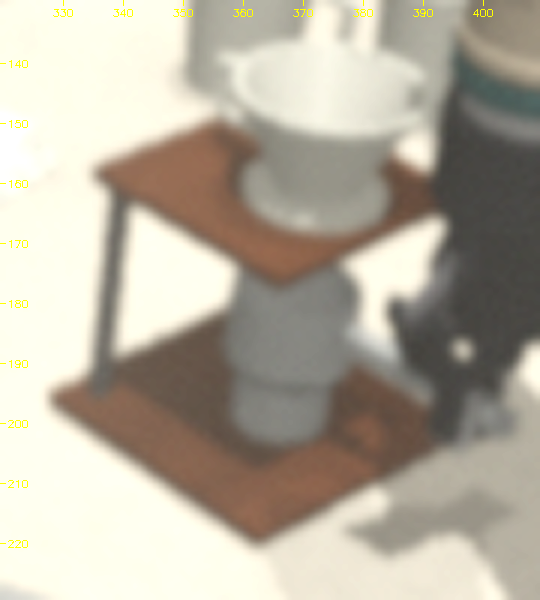

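The cup hangs under the dripper. Its foot spans columns 359–375 with its bottom at row 204, and the base corners are at (328,196) and (363,220.5). I'll compare these with predictions.

```bash
python3 - <<'E'
from h import *
th=np.linspace(0,6.28,90)
def circ(x,y,r,z): E=pj('side',np.c_[x+r*np.cos(th),y+r*np.sin(th),0*th+z]);return E[:,0].min().round(1),E[:,0].max().round(1),E[:,1].max().round(1)
tc=np.array([446.7,-313.7])+105*np.array([np.cos(.096),-np.sin(.096)]);print('cup',tc,'foot pred',circ(*tc,24,14),'obs 358.4 374.6 203.8; collar',circ(*tc,32,50),'obs',225/6+319.6,357/6+319.6)
def P(lx,ly,z,o=(552,-323.5),a=np.radians(-5.5)): return [o[0]+lx*np.cos(a)-ly*np.sin(a),o[1]+lx*np.sin(a)+ly*np.cos(a),z]
print('base',pj('side',[P(90,75,10),P(-60,75,10),P(-60,-75,10)]),'obs 328,196 / 362.6,220 / 396.4,201.4')
print('shelf front-left, right, back-left undersides/top140',pj('side',[P(-40,65,132),P(-40,65,140),P(85,65,140)]),'obs under',280/6+319.6,287/6+129.6,' backleft',95/6+319.6,172/6+129.6)
E
```

```text
cup [ 551.21653147 -323.76452425] foot pred (np.float64(358.1), np.float64(374.1), np.float64(202.6)) obs 358.4 374.6 203.8; collar (np.float64(356.9), np.float64(378.7), np.float64(194.3)) obs 357.1 379.1
base [[327.34425013 194.02220036]
 [363.59683328 218.03777729]
 [397.18517833 199.25346287]] obs 328,196 / 362.6,220 / 396.4,201.4
shelf front-left, right, back-left undersides/top140 [[366.59902565 177.94199243]
 [367.00735535 175.45381298]
 [334.56310784 156.9910542 ]] obs under 366.2666666666667 177.43333333333334  backleft 335.43333333333334 158.26666666666665
```

```bash
python3 -m inch '[[[0.05,-0.1,0,0],[0.1,-0.15,0.1,0],[0.1,-0.15,0.2,0],[0.1,-0.15,0.25,0],[0.1,-0.15,0.25,0],[0.1,-0.15,0.25,0],[0.1,-0.15,0.25,0]]]'; python3 -m inch '[[[0,0,0.05,0],[0,0,0.1,0],[0,0,0.1,0],[0,0,0.1,0]]]'; python3 -c "
from h import *
to(447.5,-312.2,56.5,-5.5)"
```

```text
clock: 18.95
eef_pos: [447.9, -312.4, 57.9]
tool_rot: [3.142, -0.0, -0.096]
force: [-0.4, -0.2, -0.8]
width: 11.3
gripper_force: 59.2
clock: 19.28
eef_pos: [448.0, -312.4, 56.9]
tool_rot: [3.142, -0.0, -0.096]
force: [0.1, -1.3, 0.3]
width: 10.9
gripper_force: 59.2
t 19.28 pos [ 448.  -312.4   56.9] rpy [180.   -0.   -5.5] q [ 0.52  0.74  0.06  1.95 -0.09  0.46 -1.03] F [ 0.1 -1.3  0.3] w 10.9 g 59.2
  shift cm [-0.05 -0.01  0.04] turn -0.0
```

```bash
python3 -m inch '[[[0,0,0.05,0],[0,0,0.05,0],[0,0,0.05,0],[0,0,0.05,0]]]'; python3 -m inch '[[[0,0,0.05,0],[0,0,0.05,0],[0,0,0.05,0],[0,0,0.05,0]]]'; python3 -c "
from h import *
to(447.5,-312.2,56.5,-5.5)"
```

```text
clock: 19.62
eef_pos: [447.9, -312.4, 56.5]
tool_rot: [3.142, -0.0, -0.096]
force: [-1.2, -0.1, 0.9]
width: 10.7
gripper_force: 59.4
clock: 19.95
eef_pos: [447.6, -312.4, 56.0]
tool_rot: [-3.142, 0.0, -0.096]
force: [-2.9, 0.2, 3.1]
width: 11.2
gripper_force: 59.8
t 19.95 pos [ 447.6 -312.4   56. ] rpy [-180.     0.    -5.5] q [ 0.52  0.74  0.06  1.95 -0.09  0.46 -1.03] F [-2.9  0.2  3.1] w 11.2 g 59.8
  shift cm [-0.01 -0.02 -0.05] turn -0.0
```

```bash
python3 -m inch '[[[0,0,0,0],[0,0,0,0],[0,0,0,0],[0,0,0,0],[0,0,0,0],[0,0,0,0]]]' 4; python3 -m inch '[[[0,0,-0.5,0],[-1,0,-1.5,0],[-2,0,-3,0],[-3,0,-5,0],[-4,0,-8,0],[-5,0,-11,0],[-7,0,-14,0],[-8,0,-16,0]]]'; python3 -c "
from h import *
to(447.5,-312.2,56.5,-5.5)
i=get_image('side');t=get_image('top')
cv2.imwrite('pics/s8.png',np.hstack([crop(i,320,130,100,100,4),crop(i,240,130,100,100,4)]));cv2.imwrite('pics/t8.png',t);cv2.imwrite('pics/i8.png',i)"
```

```text
clock: 20.45
eef_pos: [448.0, -312.3, 55.8]
tool_rot: [-3.142, -0.0, -0.096]
force: [0.5, -0.0, -0.2]
width: 40.0
gripper_force: 0.0
clock: 21.12
eef_pos: [365.9, -304.8, 219.0]
tool_rot: [3.14, -0.001, -0.097]
force: [-0.8, 1.1, 0.4]
width: 40.3
gripper_force: 0.0
t 21.12 pos [ 365.9 -304.8  219. ] rpy [ 1.799e+02 -1.000e-01 -5.600e+00] q [ 0.57  0.4   0.09  2.   -0.05  0.74 -0.98] F [-0.8  1.1  0.4] w 40.3 g 0.0
  shift cm [ 8.18 -0.08 16.25] turn -0.1
```

View pics/s8.png

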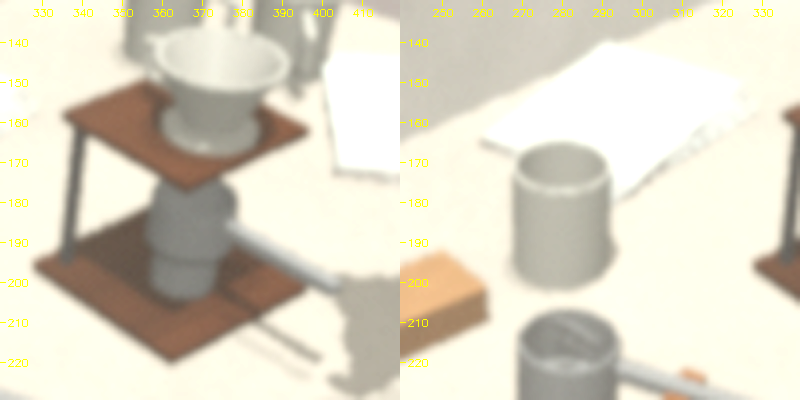

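The cup stands upright on the base under the dripper, and both shelf and base features agree with the target to within a few mm. The mug, the carton and the rest of the stack are undisturbed in this view. I'll hand in.

```bash
python3 -m inch '[[[0,0,0,0],[0,0,0,0],[0,0,0,0],[0,0,0,0]]]'; python3 -c "
from cell import order
print(order.finish_job())"
```

```text
clock: 21.55
eef_pos: [368.2, -304.1, 214.8]
tool_rot: [-3.14, 0.002, -0.095]
force: [-0.1, 1.3, -0.4]
width: 40.1
gripper_force: 0.0
the job is handed in; nothing more can be done
None
```

The top cup was unlocked and stood released on the scale for about 3 s, then moved by its handle to stand upright on the pour-over base under the outlet, centred to within a few mm by camera estimate; the other two cups stayed nested, and I handed the job in at 21.6 s with no verdict returned.

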